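# Tidy the craft table

### The arm

A 7-joint arm with a two-finger parallel gripper is mounted at the origin on the work surface. World frame = base frame: x ahead of the robot, y to its left, z up, the work surface at z = 0. Lengths are in m, angles in rad, forces in N, time in s.
With the tool pointing down it reaches from about 0.4 to 0.85 m from the base axis. Payload 6.9 kg.
Tool frame: the origin (TCP) lies midway between the tips of the shut fingers; the grasp point (between the pads) lies 19 mm behind it; z points along the fingers, x is the direction in which the jaws open and shut, and the axes are right-handed (so a half turn about z gives the same grasp; the last joint's range is limited). The gripper opens to 85 mm and grips with 20 to 120 N. Pads are 22 mm wide; open, the fingers measure 114 mm over their backs; the gripper's body (76 mm by 85 mm) begins 54 mm behind the grasp point. The pads swing forward as they close: fully open they stand 13 mm farther back than shut.
Start: joints at [-1.081, 0.507, -0.238, 1.5, 0.126, 1.149, -0.155], TCP at [0.235, 0.579, 0.231] pointing down, gripper open.
Joint ranges: [-3.08, 3.08], [-0.24, 2.05], [-1.43, 1.35], [0, 2.5], [-1.52, 4.66], [0.17, 1.96], [-2.89, 2.89]. Speed limits (rad/s): [2.39, 2.39, 3.14, 3.14, 3.14, 3.14, 3.14].

### API

Orientations are given as [roll, pitch, yaw] about the fixed x, y, z axes, in that order (R = Rz(yaw) Ry(pitch) Rx(roll)).
In Python, from cell import manip gives the robot as it stands.
- The arm moves only by the tool jog_arm, never from a script. Its argument "moves" is a list of rows, each a list of 5 numbers: the shift along the tool's x, y, z in mm, then the turn about the tool's z in degrees, then the opening in per cent of the stroke, from 0 (shut) to 100 (fully open). In form: [[dx, dy, dz, spin, jaw], ...]. A call has 1 to 8 rows; each row is the pose to reach, as a shift and turn from the pose measured when the call began, along the tool's axes at that moment; what a row does not reach only later rows make up. A row lasts 1/10 s, in which the tool goes at most 50 mm and 8.59 degrees, less where a joint would pass 70% of its speed; a pose out of reach is approached as far as the arm can. A call with a gripper value outside its range is refused whole. The fingers move at their own pace and stop on an object; "newtons" is the grip in N (left out, the last holds). Time passes only in rows, so rows that repeat a pose let the fingers close. It gives the time, the measured TCP pose, the force and the opening at its end, in the units of the state.
- manip.get_state(): the state, without advancing time (a new reading comes with each control period).
- manip.snapshot(name): name is "scene" or "top" or "wrist"; returns a dict with "img" (384x512x3 uint8, red, green, blue), "intrinsics" (3x3 intrinsics, pixels), "eye" and "orientation" of the camera in the world; the wrist camera has in their place "mount" (4x4, takes a point from camera to tool coordinates, whose origin is the TCP and whose axes are the tool frame's). Camera axes: x right, y down, z forward; pixel columns grow to the right and rows downward; lengths in m; the calibration is good to about 2 mm. A picture is of the moment at which its call begins: read the wrist's pose just before it. There is no depth.
- manip.hand_in(): hands the job in, once; it reports no verdict.
The state is a dict: "t": time; "q": joint angles; "joint_velocities": joint speeds; "joint_torque": joint torques, N m; "position": TCP position; "eef_rot": TCP orientation; "force": force on the tool from outside, world axes, zero at the start; "moment": the same for the moment, N m; "opening": opening from 0.0 (shut) to 1.0 (fully open).
Only numpy, scipy, OpenCV 4.12 (cv2) and the standard library are available. Lean on these libraries where they do the work, as an engineer would, in place of code of your own. Each camera call takes 0.05 s, during which the arm holds its last target. There are 200 camera calls.

### The job

Clear up the craft table: lay the two felt-tip markers flat in the white marker case, one in each of its two lanes, stand the glue stick upright in the round paper tub, lay the roll of tape flat in the square wooden tray and lay the eraser flat in the smaller oblong wooden tray. Leave the paint jar where it stands.

Things in the scene. Friction and masses are not known exactly. Their poses are not given: they have to be found in the camera images.
- marker_a: slim felt-tip marker lying flat: hexagonal white bar, 14 mm across the flats, 135 mm long, with a black cap over its last 42 mm at the +y end, about 22 g. Origin at the middle of its length, on its axis (7 mm above what it lies on). Its own y axis runs along it; which of the six flats is up is of no account. The two markers are alike and may go in either lane.
- marker_b: slim felt-tip marker lying flat: hexagonal white bar, 14 mm across the flats, 135 mm long, with a black cap over its last 42 mm at the +y end, about 22 g. Origin at the middle of its length, on its axis (7 mm above what it lies on). Its own y axis runs along it; which of the six flats is up is of no account. Twin of marker_a.
- glue_stick: glue stick standing upright: plain white cylinder with an orange cap and foot, 26 mm in diameter, 75 mm tall, about 35 g. Origin at the centre of its underside, z up to the cap.
- tape_roll: roll of brown tape lying flat: ring of 50 mm outer and 28 mm inner diameter, 19 mm high, about 30 g. Origin at the centre of its underside, z along the ring's axis.
- eraser: white eraser in a blue sleeve, lying flat: block 45 mm (its x) by 22 mm (its y) by 13 mm (its z), about 20 g. Origin at the centre of the block, 6.5 mm above what it lies on.
- marker_case: open white marker case, fixed: shallow tray, outside 109 mm (its x) by 171 mm (its y) by 8 mm high, walls 3 mm, floor 3 mm thick. A 3 mm divider, 8 mm high, runs along its y axis through the middle and leaves two lanes, each 50 mm wide and 165 mm long, with centre lines at x = +26.5 and -26.5 mm. Two small black lugs on its -y end. Origin at the centre of its underside, z up.
- paper_tub: open round paper tub, brown, fixed: 30 mm high, 68 mm outer diameter at the foot and 76 mm at the rim, wall 3 mm, inner floor 4 mm above the table and about 62 mm wide. Origin at the centre of its underside, z up.
- tape_tray: square wooden tray, fixed: inside 80 by 80 mm, walls 3 mm thick and 8 mm high, floor 3 mm thick. Origin at the centre of its underside, z up, x and y along its sides.
- eraser_tray: small oblong wooden tray, fixed: inside 73 mm (its x) by 50 mm (its y), walls 3 mm thick and 8 mm high, floor 3 mm thick. Origin at the centre of its underside, z up.
- paint_jar: closed green paint jar with a white lid, 48 mm in diameter, 45 mm tall, loose, about 120 g: not to be moved. Origin at the centre of its underside. (Also about, not part of the job: a small dark wooden hand stamp 38 mm wide and 48 mm tall among the things; taller craft cups and desk equipment at the back and sides.)
Things that resemble listed ones, but are neither listed nor needed, are in the scene too. What is shaped like the tape_tray but green is not meant.

How it is judged:
By the outcome, as a careful person would: the job done as asked, in the order asked, and still so for the second after the job is handed in, with the robot touching nothing.
It also fails if it takes over 122 s, if anything falls off the work surface, if the arm or the gripper's body presses on something with over 40 N, if the wrist force passes 120 N, or if a joint passes its speed limit or range.

## Working session

There is one attempt and no reset: what is moved stays moved. The work goes in short steps, Python scripts to look and compute and a tool call to move; the robot and the scene stay as the last step left them, time stands still between calls to the robot, and variables do not carry over. Pictures are saved under pics/ and viewed, about 12 in all and at most 16, crops included, and the job is handed in when it is done.

Besides the shell and the picture viewer there is one more tool, called after "Call:" as a command line: name --pt "numbers of a row" for each row, then --argument value for the rest. jog_arm: Moves the arm, as the interface text tells. Its arguments: {"type":"object","properties":{"moves":{"type":"array","items":{"type":"array","items":{"type":"number"}}},"newtons":{"type":"number"}},"required":["moves"]}

```bash
mkdir -p pics; ls
python3 - <<'E'
from cell import manip
import cv2,json
s=manip.get_state();print({k:s[k] for k in('t','position','eef_rot','opening')})
for n in('scene','top'):
    d=manip.snapshot(n);cv2.imwrite(f'pics/{n}0.png',cv2.resize(d['img'][:,:,::-1],(800,600),interpolation=cv2.INTER_CUBIC))
    print(n,d['intrinsics'],d['eye'],d['orientation'])
d=manip.snapshot('wrist');print(d['intrinsics'],d['mount'])
E
```

```text
pics
{'t': 0.0, 'position': array([0.23450407, 0.57879363, 0.23042753]), 'eef_rot': array([3.14155472e+00, 1.78755093e-03, 1.18596606e+00]), 'opening': 0.9987178779640287}
scene [[405.19076843   0.         258.6137896 ]
 [  0.         405.19076843 187.04747081]
 [  0.           0.           1.        ]] [1.3244691  0.31274975 0.62735212] [-2.16094821  0.0156502   1.90258324]
top [[438.5918154    0.         251.78357462]
 [  0.         438.5918154  189.5633601 ]
 [  0.           0.           1.        ]] [ 0.26384493 -0.01500337  1.22015089] [-2.9782751   0.01580453 -1.55028228]
[[301.76371257   0.         251.16954048]
 [  0.         301.76371257 188.6955923 ]
 [  0.           0.           1.        ]] [[ 9.99998079e-01 -2.29857788e-04  1.94666591e-03  1.19356699e-03]
 [-3.88238076e-04  9.50201908e-01  3.11634696e-01 -8.02437070e-02]
 [-1.92135733e-03 -3.11634853e-01  9.50199993e-01 -1.42891597e-01]
 [ 0.00000000e+00  0.00000000e+00  0.00000000e+00  1.00000000e+00]]
```

View pics/top0.png

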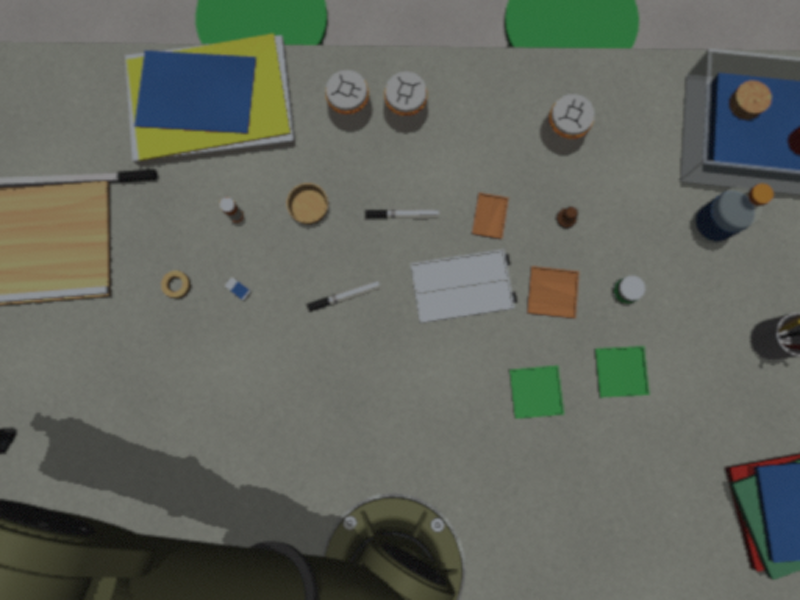

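View pics/scene0.png

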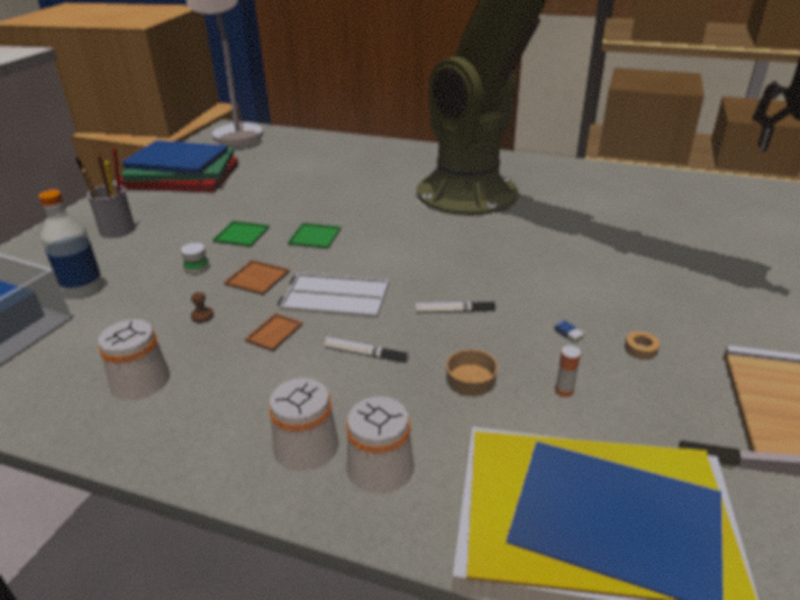

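Top view (800x600): markers (366,215)-(438,214) and (309,306)-(379,286), with the black end on the left. Glue is at (228,205), tub (308,204), tape (176,285), eraser (238,289), case about (463,287), tape tray (553,292), eraser tray (490,216), jar (630,289). The green trays are decoys.

```bash
cat > h.py <<'E'
from cell import manip
import numpy as np, cv2
from scipy.spatial.transform import Rotation as R
def cam(n):
    s=manip.get_state(); d=manip.snapshot(n)
    if n=='wrist':
        T=np.eye(4);T[:3,:3]=R.from_euler('xyz',s['eef_rot']).as_matrix();T[:3,3]=s['position']
        T=T@np.array(d['mount']);return d['img'],d['intrinsics'],T[:3,3],T[:3,:3]
    return d['img'],d['intrinsics'],np.array(d['eye']),R.from_euler('xyz',d['orientation']).as_matrix()
def w(c,px,z,scale=1.0):
    "pixels -> world xy on plane z"
    px=np.atleast_2d(px).astype(float)/scale
    r=np.c_[px,np.ones(len(px))]@np.linalg.inv(c[1]).T@c[3].T
    return (c[2]+r*((z-c[2][2])/r[:,2])[:,None])[:,:2]
def go(x,y,z,yaw):
    "shift/spin in tool axes from the present pose; yaw deg modulo 180"
    s=manip.get_state();M=R.from_euler('xyz',s['eef_rot']).as_matrix()
    d=M.T@(np.array([x,y,z])-s['position'])*1000
    a=np.arctan2(M[1,0],M[0,0]); sp=-((yaw-np.degrees(a)+90)%180-90)
    print('go',np.round(d,1),'spin',round(sp,1),'yaw now',round(np.degrees(a),1),'q7',round(s['q'][6],2))
E
python3 - <<'E'
from h import *
c=cam('top');k=1.5625
P=dict(mA=([[366,215],[438,214]],.007),mB=([[309,306],[379,286]],.007),glue=([228,205],.075),tub=([308,203],.03),tape=([176,285],.019),eraser=([[227,285],[248,293],[238,289]],.01),
case=([[411,265],[503,252],[514,306],[420,321]],.008),ttray=([[531,268],[578,269],[575,317],[527,314]],.008),etray=([[479,194],[508,197],[502,238],[473,234]],.008),jar=([630,289],.045),stamp=([569,216],.04))
for n,(p,z) in P.items():
    q=w(c,p,z,k); e=q[1]-q[0] if len(q)>1 else [0,0]
    print(n,np.round(q,3).tolist(),'mid',np.round(q.mean(0),3),'len %.3f ang %.1f'%(np.hypot(*e),np.degrees(np.arctan2(e[1],e[0]))))
E
```

```text
mA [[0.613, 0.062], [0.617, -0.07]] mid [ 0.615 -0.004] len 0.132 ang -88.3
mB [[0.443, 0.159], [0.481, 0.035]] mid [0.462 0.097] len 0.131 ang -72.8
glue [[0.608, 0.298]] mid [0.608 0.298] len 0.000 ang 0.0
tub [[0.627, 0.165]] mid [0.627 0.165] len 0.000 ang 0.0
tape [[0.475, 0.398]] mid [0.475 0.398] len 0.000 ang 0.0
eraser [[0.478, 0.308], [0.464, 0.27], [0.471, 0.288]] mid [0.471 0.289] len 0.041 ang -109.8
case [[0.521, -0.022], [0.548, -0.188], [0.449, -0.207], [0.419, -0.04]] mid [ 0.484 -0.114] len 0.168 ang -80.8
ttray [[0.519, -0.238], [0.519, -0.322], [0.432, -0.315], [0.435, -0.23]] mid [ 0.476 -0.276] len 0.084 ang -90.3
etray [[0.656, -0.145], [0.651, -0.198], [0.574, -0.186], [0.58, -0.134]] mid [ 0.615 -0.166] len 0.053 ang -95.3
jar [[0.477, -0.402]] mid [ 0.477 -0.402] len 0.000 ang 0.0
stamp [[0.608, -0.301]] mid [ 0.608 -0.301] len 0.000 ang 0.0
```

Run:
```python
from h import *
go(.53,.15,.2,10)
```

```text
go [-286.7  434.8   31.1] spin 58.0 yaw now 68.0 q7 -0.15
```

Call:
jog_arm --pt "-286.7 434.8 31 58 100" --pt "-286.7 434.8 31 58 100" --pt "-286.7 434.8 31 58 100" --pt "-286.7 434.8 31 58 100" --pt "-286.7 434.8 31 58 100" --pt "-286.7 434.8 31 58 100" --pt "-286.7 434.8 31 58 100" --pt "-286.7 434.8 31 58 100"

```text
t: 1.0
position: [0.4617, 0.2487, 0.2074]
eef_rot: [3.141, 0.0, 0.17]
force: [0.6, 0.1, 0.5]
opening: 1.001
```

Run:
```python
from h import *
go(.53,.15,.2,10)
```

```text
go [ 50.6 108.8   7.5] spin -0.2 yaw now 9.8 q7 -0.33
```

Call:
jog_arm --pt "50 109 7 0 100" --pt "50 109 7 0 100" --pt "50 109 7 0 100" --pt "50 109 7 0 100"

```text
t: 1.4
position: [0.5312, 0.1451, 0.2001]
eef_rot: [3.138, 0.0, 0.163]
force: [-1.1, -1.2, -0.2]
opening: 0.999
```

Run:
```python
from h import *
import pickle
c=cam('wrist');pickle.dump(c,open('w1.pkl','wb'))
cv2.imwrite('pics/w1.png',cv2.resize(c[0][:,:,::-1],(800,600),interpolation=cv2.INTER_CUBIC))
print(manip.get_state()['position'])
```

```text
[0.52993901 0.14791259 0.20011681]
```

View pics/w1.png

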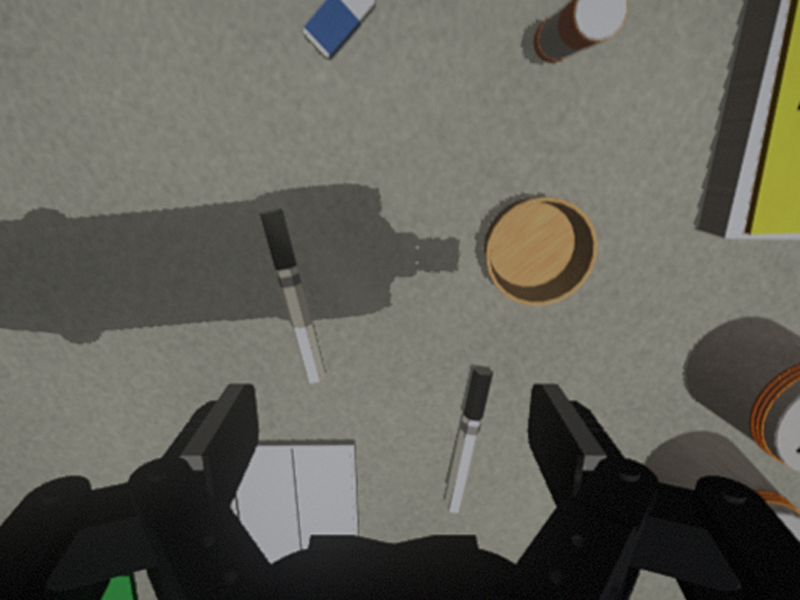

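Wrist view: markers run (272,211)-(313,381) and (481,368)-(456,511). The tub rim is centred at (540,250), the glue cap at (600,12), and the eraser's lower corners at (305,33) and (330,57). The case's end edge is at y≈442.

Run:
```python
from h import *
import pickle
c=pickle.load(open('w1.pkl','rb'));k=1.5625
for n,p,z in [('mB',[[272,211],[313,381]],.01),('mA',[[481,368],[456,511]],.01),('tub',[540,250],.03),('glue',[600,12],.075),('er end',[[305,33],[330,57]],.013),('case end',[[356,442],[293,448]],.008)]:
    q=w(c,p,z,k);e=q[-1]-q[0]
    print(n,q.round(4).tolist(),q.mean(0).round(4),np.hypot(*e).round(4),np.degrees(np.arctan2(e[1],e[0])).round(1))
go(.461,.097,.1,17)
```

```text
mB [[0.443, 0.1649], [0.4862, 0.0365]] [0.4646 0.1007] 0.1355 -71.4
mA [[0.6148, 0.0693], [0.6239, -0.0701]] [ 6.193e-01 -4.000e-04] 0.1396 -86.3
tub [[0.6288, 0.1719]] [0.6288 0.1719] 0.0 0.0
glue [[0.611, 0.3022]] [0.611  0.3022] 0.0 0.0
er end [[0.4547, 0.2789], [0.4717, 0.2681]] [0.4632 0.2735] 0.0202 -32.6
case end [[0.5277, -0.0155], [0.4765, -0.0299]] [ 0.5021 -0.0227] 0.0532 -164.3
go [-76.3  38.7 100.2] spin -7.5 yaw now 9.5 q7 -0.1
```

Run:
```python
from h import *
go(.464,.099,.06,18)
go(.464,.099,.003,18)
```

```text
go [-73.   37.1 140.2] spin -8.5 yaw now 9.5 q7 -0.1
go [-73.   37.  197.2] spin -8.5 yaw now 9.5 q7 -0.1
```

Call:
jog_arm --pt "-73 37 140 -8.5 60" --pt "-73 37 140 -8.5 60" --pt "-73 37 140 -8.5 60" --pt "-73 37 150 -8.5 60" --pt "-73 37 175 -8.5 60" --pt "-73 37 190 -8.5 60" --pt "-73 37 197 -8.5 60" --pt "-73 37 197 -8.5 60" --newtons 30

```text
t: 2.25
position: [0.4633, 0.1002, 0.0027]
eef_rot: [3.141, 0.002, 0.317]
force: [-0.6, 0.5, 0.7]
opening: 0.605
```

Run:
```python
from h import *
c=cam('wrist')
cv2.imwrite('pics/w2.png',cv2.resize(c[0][:,:,::-1],(800,600),interpolation=cv2.INTER_CUBIC))
go(.464,.099,.003,18)
```

```text
go [-0.1  1.   0.4] spin 0.1 yaw now 18.1 q7 0.11
```

View pics/w2.png

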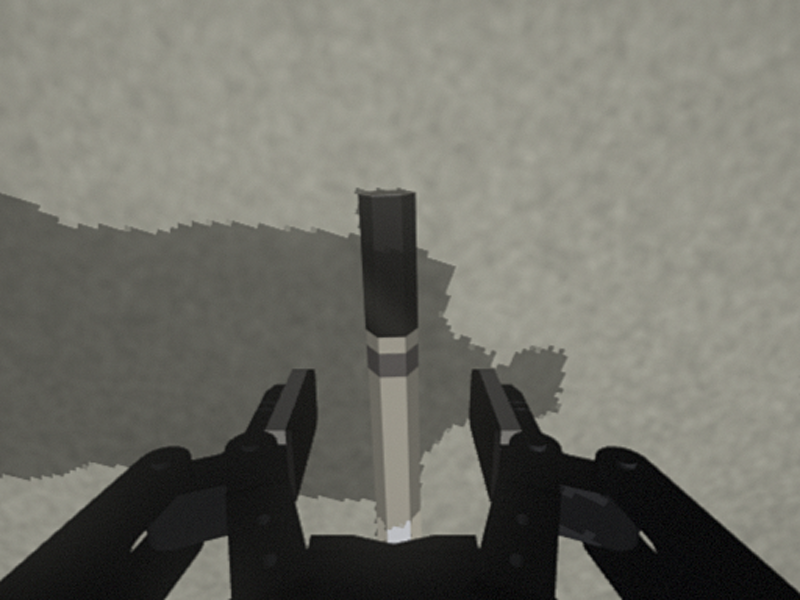

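The marker sits centred between the pads, so I'm closing.

Call:
jog_arm --pt "0 1 0 0 0" --pt "0 1 0 0 0" --pt "0 1 0 0 0" --pt "0 1 0 0 0" --pt "0 1 0 0 0" --pt "0 1 0 0 0"

```text
t: 2.9
position: [0.4646, 0.0993, 0.0043]
eef_rot: [3.141, -0.0, 0.317]
force: [-1.3, 0.3, 5.9]
opening: 0.166
```

Run:
```python
from h import *
go(.5,-.02,.18,10)
```

```text
go [  -3.4  124.5 -175.7] spin 8.1 yaw now 18.1 q7 0.11
```

Call:
jog_arm --pt "0 0 -40 0 0" --pt "-3 40 -90 4 0" --pt "-3 80 -140 8 0" --pt "-3 124 -176 8 0" --pt "-3 124 -176 8 0" --pt "-3 124 -176 8 0" --pt "-3 124 -176 8 0"

```text
t: 3.6
position: [0.5002, -0.0196, 0.1809]
eef_rot: [3.141, -0.002, 0.176]
force: [0.5, 0.7, -0.9]
opening: 0.167
```

Run:
```python
from h import *
import pickle
c=cam('wrist');pickle.dump(c,open('w3.pkl','wb'))
cv2.imwrite('pics/w3.png',cv2.resize(c[0][:,:,::-1],(800,600),interpolation=cv2.INTER_CUBIC))
```

```text
(no output)
```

View pics/w3.png

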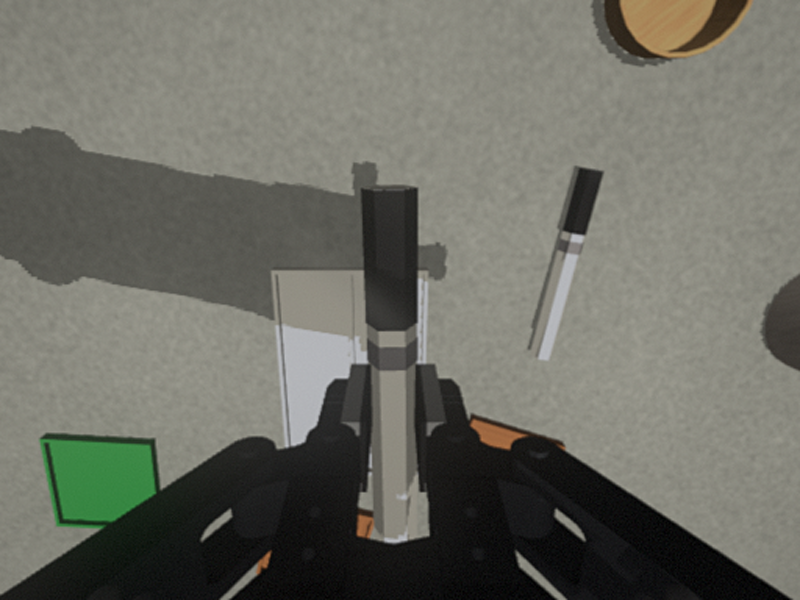

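Run:
```python
from h import *
import pickle
c=pickle.load(open('w3.pkl','rb'));k=1.5625
f=lambda n,p,z:print(n,(q:=w(c,p,z,k)).round(4).tolist(),q.mean(0).round(4),np.hypot(*(e:=q[-1]-q[0])).round(4),np.degrees(np.arctan2(e[1],e[0])).round(1))
f('end',[[273,271],[428,271]],.008)
f('left',[[273,271],[287,445]],.008)
f('div',[[352.5,271],[352.5,335]],.008)
f('mA',[[588,168],[542,359]],.01)
ct=cam('top')
# case from top, fitted to bright blob
t=np.array([[411,265],[503,252],[514,306],[420,321]])
q=w(ct,t,.008,k);print(q.mean(0)+[.003,.004])
cv2.imwrite('pics/t1.png',cv2.resize(ct[0][120:230,230:400,::-1],(800,518),interpolation=cv2.INTER_CUBIC))
```

```text
end [[0.4206, -0.0384], [0.5263, -0.0196]] [ 0.4734 -0.029 ] 0.1074 10.0
left [[0.4206, -0.0384], [0.4452, -0.1777]] [ 0.4329 -0.108 ] 0.1415 -80.0
div [[0.4748, -0.0288], [0.4819, -0.0762]] [ 0.4783 -0.0525] 0.048 -81.4
mA [[0.6139, 0.0662], [0.6216, -0.07]] [ 0.6177 -0.0019] 0.1364 -86.8
[ 0.48726153 -0.11042805]
```

View pics/t1.png

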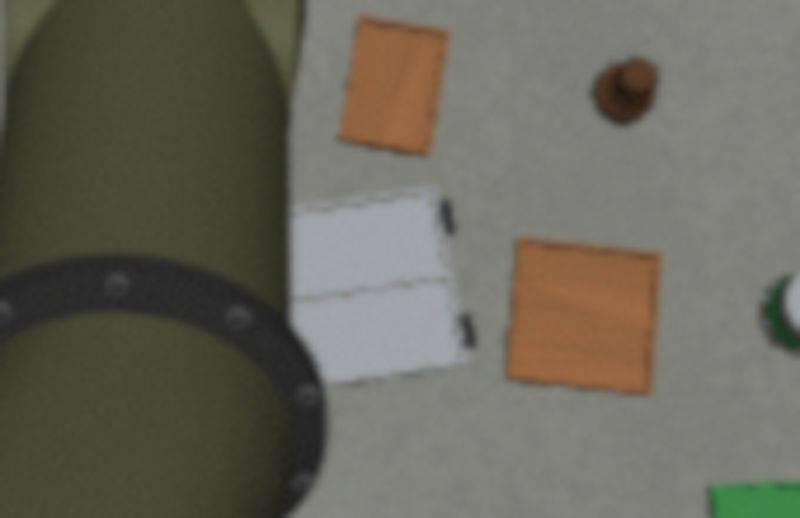

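The case yaw is about 9.5° and its centre about (0.487,-0.112), with both views agreeing. The lane centres are (0.461,-0.116) and (0.513,-0.108).

Run:
```python
from h import *
go(.461,-.116,.05,9.5)
go(.461,-.116,.009,9.5)
```

```text
go [-54.8  89.5 129.5] spin 0.7 yaw now 10.2 q7 0.22
go [-54.7  89.6 170.5] spin 0.7 yaw now 10.2 q7 0.22
```

Call:
jog_arm --pt "-55 89.5 110 0.7 0" --pt "-55 89.5 130 0.7 0" --pt "-55 89.5 130 0.7 0" --pt "-55 89.5 150 0.7 0" --pt "-55 89.5 163 0.7 0" --pt "-55 89.5 170.5 0.7 0" --pt "-55 89.5 170.5 0.7 0"

```text
t: 4.4
position: [0.4599, -0.1146, 0.0079]
eef_rot: [-3.14, 0.004, 0.168]
force: [-0.5, 0.3, 0.2]
opening: 0.168
```

Run:
```python
from h import *
go(.461,-.116,.009,9.5)
```

```text
go [ 0.9  1.5 -1.1] spin 0.1 yaw now 9.6 q7 0.47
```

Now release gently and rise. I'll look at the result on the way to marker A.

Call:
jog_arm --pt "1 1.5 0 0 0" --pt "1 1.5 0 0 22" --pt "1 1.5 0 0 28" --pt "1 1.5 -2 0 30" --pt "1 1.5 -15 0 30" --pt "1 1.5 -50 0 60" --pt "1 1.5 -100 0 60" --pt "1 1.5 -100 0 60"

```text
t: 5.2
position: [0.4645, -0.117, 0.1133]
eef_rot: [3.14, -0.005, 0.167]
force: [0.6, -0.2, 0.8]
opening: 0.6
```

Run:
```python
from h import *
c=cam('wrist')
cv2.imwrite('pics/w4.png',cv2.resize(c[0][:,:,::-1],(640,480),interpolation=cv2.INTER_CUBIC))
go(.6185,-.0015,.06,3.4)
go(.6185,-.0015,.004,3.4)
```

```text
go [171.9 -87.6  51.4] spin 6.2 yaw now 9.6 q7 0.44
go [171.8 -87.6 107.4] spin 6.2 yaw now 9.6 q7 0.44
```

View pics/w4.png

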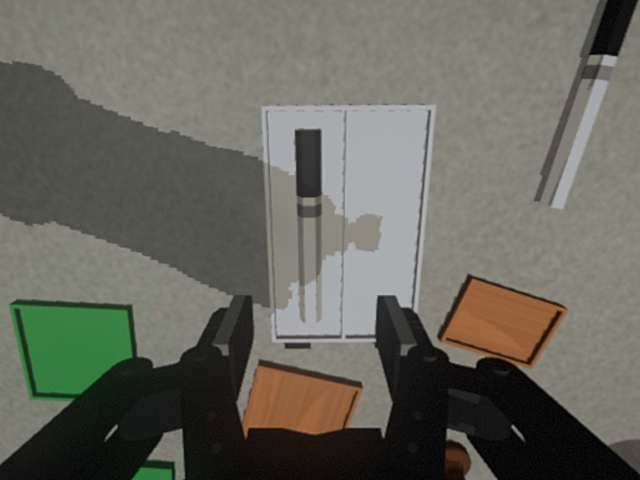

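Marker B lies flat in the left lane, columns 295-322 and rows 128-322. Next is marker A.

Call:
jog_arm --pt "86 -44 25 6.2 60" --pt "172 -87.5 51 6.2 60" --pt "172 -87.5 51 6.2 60" --pt "172 -87.5 51 6.2 60" --pt "172 -87.5 70 6.2 60" --pt "172 -87.5 95 6.2 60" --pt "172 -87.5 107 6.2 60" --pt "172 -87.5 107 6.2 60"

```text
t: 6.05
position: [0.6167, -0.0017, 0.002]
eef_rot: [3.142, 0.002, 0.059]
force: [-0.4, 0.1, 0.6]
opening: 0.606
```

Run:
```python
from h import *
go(.6185,-.0015,.0045,3.4)
```

```text
go [ 1.8 -0.1 -2.5] spin -0.0 yaw now 3.4 q7 0.15
```

Call:
jog_arm --pt "2 0 -3.5 0 30" --pt "2 0 -3.5 0 0" --pt "2 0 -3.5 0 0" --pt "2 0 -3.5 0 0" --pt "2 0 -3.5 0 0" --pt "2 0 -3.5 0 0" --pt "2 0 -30 0 0" --pt "2 0 -70 0 0"

```text
t: 6.85
position: [0.6171, -0.0014, 0.071]
eef_rot: [-3.141, 0.007, 0.059]
force: [1.1, -0.1, -0.3]
opening: 0.162
```

Run:
```python
from h import *
go(.513,-.108,.07,9.5)
go(.513,-.108,.01,9.5)
```

```text
go [-110.2  100.2    1.7] spin -6.1 yaw now 3.4 q7 0.14
go [-109.8  100.3   61.7] spin -6.1 yaw now 3.4 q7 0.14
```

Call:
jog_arm --pt "-55 50 0 -6.1 0" --pt "-110 100 2 -6.1 0" --pt "-110 100 2 -6.1 0" --pt "-110 100 2 -6.1 0" --pt "-110 100 30 -6.1 0" --pt "-110 100 50 -6.1 0" --pt "-110 100 61 -6.1 0" --pt "-110 100 61 -6.1 0"

```text
t: 7.65
position: [0.5125, -0.1076, 0.0099]
eef_rot: [-3.14, 0.008, 0.166]
force: [-0.2, 0.0, -0.6]
opening: 0.164
```

Run:
```python
from h import *
go(.513,-.108,.0095,9.5)
```

```text
go [0.4 0.5 0.4] spin -0.0 yaw now 9.5 q7 0.42
```

Call:
jog_arm --pt "0 0 0 0 20" --pt "0 0 0 0 28" --pt "0 0 -2 0 30" --pt "0 0 -15 0 30" --pt "0 0 -50 0 60" --pt "0 0 -100 0 85" --pt "0 0 -140 0 85" --pt "0 0 -140 0 85"

```text
t: 8.45
position: [0.5168, -0.1084, 0.1559]
eef_rot: [3.14, -0.002, 0.166]
force: [-0.2, 0.6, -0.1]
opening: 0.846
```

Run:
```python
from h import *
c=cam('wrist')
cv2.imwrite('pics/w5.png',cv2.resize(c[0][:,:,::-1],(640,480),interpolation=cv2.INTER_CUBIC))
go(.6,.27,.17,5)
```

```text
go [ 145.7 -358.8  -17.1] spin 4.5 yaw now 9.5 q7 0.39
```

View pics/w5.png

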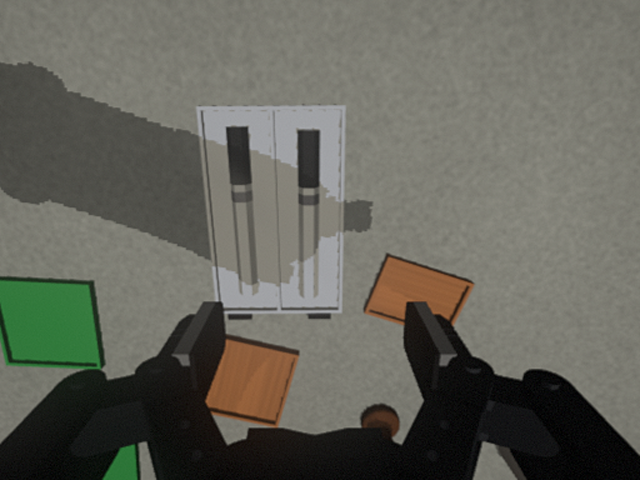

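Both markers lie flat, one in each lane. On to the glue stick.

Call:
jog_arm --pt "146 -359 -17 4.5 85" --pt "146 -359 -17 4.5 85" --pt "146 -359 -17 4.5 85" --pt "146 -359 -17 4.5 85" --pt "146 -359 -17 4.5 85" --pt "146 -359 -17 4.5 85" --pt "146 -359 -17 4.5 85" --pt "146 -359 -17 4.5 85"

```text
t: 9.3
position: [0.5993, 0.274, 0.1687]
eef_rot: [3.142, 0.003, 0.09]
force: [0.1, 0.0, -0.1]
opening: 0.85
```

Call:
jog_arm --pt "0 0 0 0 85" --pt "0 0 0 0 85"

```text
t: 9.5
position: [0.5981, 0.2753, 0.167]
eef_rot: [3.141, 0.006, 0.093]
force: [0.6, 0.1, -0.6]
opening: 0.847
```

Run:
```python
from h import *
import pickle
c=cam('wrist');pickle.dump(c,open('w6.pkl','wb'))
cv2.imwrite('pics/w6.png',cv2.resize(c[0][:,:,::-1],(800,600),interpolation=cv2.INTER_CUBIC))
```

```text
(no output)
```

View pics/w6.png

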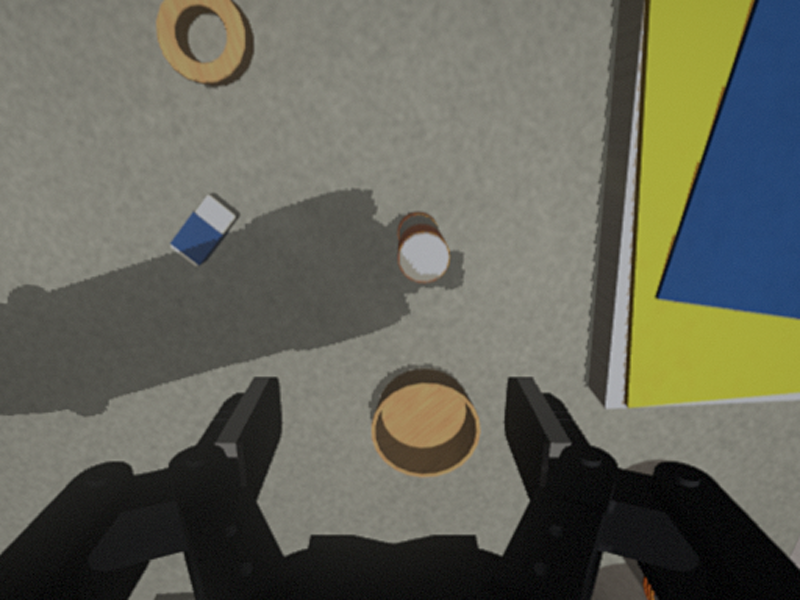

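Glue cap centre is at (424,257) and the tub rim centre at (426,428). Eraser top corners are (212,193), (239,212), (200,265), (170,243), and the tape ring centre is about (203,37).

Run:
```python
from h import *
import pickle
c=pickle.load(open('w6.pkl','rb'));k=1.5625
f=lambda n,p,z:print(n,(q:=w(c,p,z,k)).round(4).tolist(),q.mean(0).round(4),np.hypot(*(e:=q[-1]-q[0])).round(4),np.degrees(np.arctan2(e[1],e[0])).round(1))
f('glue',[424,257],.075)
f('tub',[426,428],.03); f('tub floor',[[382,416],[467,416]],.004)
f('er',[[212,193],[239,212],[200,265],[170,243]],.012)
f('er long',[[170,243],[212,193]],.012)
f('tape',[203,37],.019)
g=w(c,[424,257],.075,k)[0]
go(*g,.1,5);go(*g,.04,5)
```

```text
glue [[0.6119, 0.3016]] [0.6119 0.3016] 0.0 0.0
tub [[0.6308, 0.1713]] [0.6308 0.1713] 0.0 0.0
tub floor [[0.6006, 0.1613], [0.6636, 0.1674]] [0.6321 0.1643] 0.0633 5.5
er [[0.4814, 0.315], [0.498, 0.3047], [0.4724, 0.2677], [0.4536, 0.2806]] [0.4763 0.292 ] 0.0442 -128.9
er long [[0.4536, 0.2806], [0.4814, 0.315]] [0.4675 0.2978] 0.0442 51.1
tape [[0.4812, 0.4006]] [0.4812 0.4006] 0.0 0.0
go [ 16.1 -27.1  67.3] spin 0.2 yaw now 5.2 q7 -0.31
go [ 16.4 -27.2 127.3] spin 0.2 yaw now 5.2 q7 -0.31
```

Call:
jog_arm --pt "16 -27 35 0 85" --pt "16 -27 67 0 85" --pt "16 -27 67 0 85" --pt "16 -27 95 0 85" --pt "16 -27 118 0 85" --pt "16 -27 127 0 85" --pt "16 -27 127 0 85"

```text
t: 10.25
position: [0.6115, 0.2994, 0.0405]
eef_rot: [3.139, 0.006, 0.088]
force: [0.2, -0.5, -0.0]
opening: 0.849
```

Run:
```python
from h import *
c=cam('wrist')
cv2.imwrite('pics/w7.png',c[0][:,:,::-1])
go(.612,.3015,.04,5)
```

```text
go [ 0.  -1.4  1.5] spin 0.1 yaw now 5.1 q7 -0.32
```

View pics/w7.png

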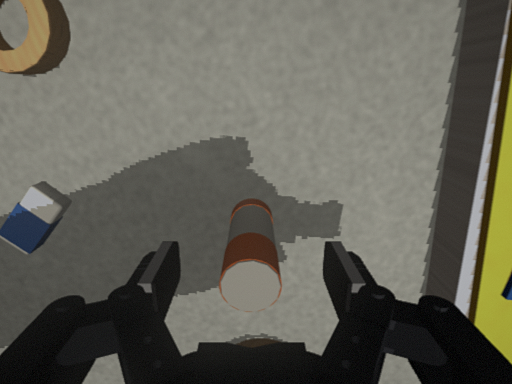

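The glue stick stands centred between the pads, so I'm closing.

Call:
jog_arm --pt "0 -1.4 1 0 55" --pt "0 -1.4 1 0 0" --pt "0 -1.4 1 0 0" --pt "0 -1.4 1 0 0" --pt "0 -1.4 1 0 0" --pt "0 -1.4 1 0 0" --pt "0 -1.4 1 0 0"

```text
t: 11.0
position: [0.6124, 0.3018, 0.0413]
eef_rot: [3.14, 0.004, 0.089]
force: [-1.3, -1.0, 5.5]
opening: 0.282
```

Run:
```python
from h import *
go(.631,.1685,.1,5)
go(.631,.1685,.046,5)
```

```text
go [  6.6 134.5 -58.5] spin 0.1 yaw now 5.1 q7 -0.33
go [  6.8 134.4  -4.5] spin 0.1 yaw now 5.1 q7 -0.33
```

Call:
jog_arm --pt "0 0 -30 0 0" --pt "0 0 -60 0 0" --pt "3 45 -60 0 0" --pt "6.6 90 -60 0 0" --pt "6.6 134.5 -60 0 0" --pt "6.6 134.5 -60 0 0" --pt "6.6 134.5 -30 0 0" --pt "6.6 134.5 -12 0 0"

```text
t: 11.8
position: [0.6304, 0.168, 0.0523]
eef_rot: [3.14, 0.004, 0.088]
force: [-0.3, -0.1, -0.5]
opening: 0.283
```

Run:
```python
from h import *
go(.631,.1685,.0465,5)
```

```text
go [ 0.6 -0.5  5.8] spin 0.0 yaw now 5.0 q7 -0.14
```

Call:
jog_arm --pt "0.6 0 4 0 0" --pt "0.6 0 6 0 0" --pt "0.6 0 6.5 0 0" --pt "0.6 0 6.5 0 0"

```text
t: 12.2
position: [0.6316, 0.1683, 0.0467]
eef_rot: [3.14, 0.003, 0.088]
force: [-0.1, 0.5, 0.9]
opening: 0.283
```

Call:
jog_arm --pt "0 0 1.5 0 0" --pt "0 0 1.5 0 0" --pt "0 0 1.5 0 34" --pt "0 0 1.5 0 42" --pt "0 0 1.5 0 60" --pt "0 0 -20 0 60" --pt "0 0 -60 0 60" --pt "0 0 -110 0 100"

```text
t: 13.0
position: [0.6306, 0.1681, 0.156]
eef_rot: [3.139, 0.007, 0.088]
force: [0.8, 0.5, 0.8]
opening: 0.753
```

Run:
```python
from h import *
go(.481,.4,.15,50)
```

```text
go [-128.6 -244.1    6.5] spin -45.0 yaw now 5.0 q7 -0.15
```

Call:
jog_arm --pt "-130 -210 6 0 100" --pt "-130 -210 6 0 100" --pt "-130 -210 6 0 100" --pt "-130 -210 6 0 100" --pt "-130 -210 6 0 100" --pt "-130 -210 6 0 100" --pt "-130 -210 6 0 100"

```text
t: 13.7
position: [0.4815, 0.3673, 0.1505]
eef_rot: [3.14, 0.007, 0.091]
force: [0.2, -0.8, -0.3]
opening: 0.994
```

Run:
```python
from h import *
import pickle
c=cam('wrist');pickle.dump(c,open('w8.pkl','wb'));t=cam('top');sc=cam('scene')
a=c[0][:,:,::-1]
cv2.imwrite('pics/w8.png',np.hstack([cv2.resize(a,(512,384)),cv2.resize(sc[0][200:280,270:330,::-1],(288,384))]))
```

```text
(no output)
```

View pics/w8.png

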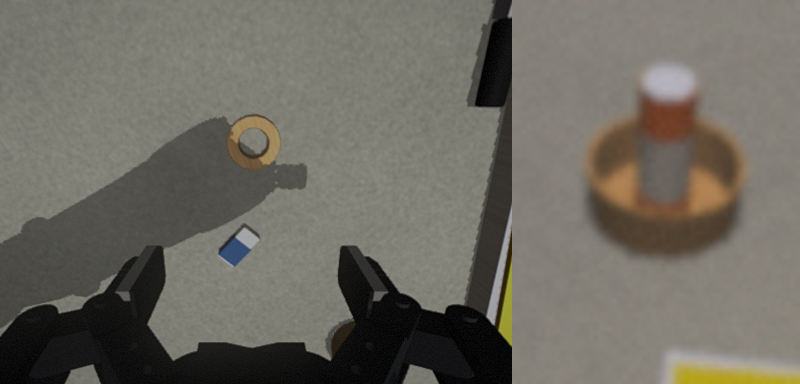

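The glue stick stands upright in the tub. The tape top ring centre is at (254,141), and the eraser corners are at (244,226), (259,239), (234,267), (219,251).

Run:
```python
from h import *
import pickle
c=pickle.load(open('w8.pkl','rb'))
print('tape',w(c,[254,141],.019),'er',w(c,[[244,226],[259,239],[234,267],[219,251]],.012).round(4).tolist())
g=w(c,[254,141],.019)[0]
go(*g,.06,0);go(*g,.003,0)
```

```text
tape [[0.48027323 0.40440546]] er [[0.4784, 0.3157], [0.4952, 0.3024], [0.4718, 0.2666], [0.4547, 0.2844]]
go [  0.4 -40.6  90.5] spin 4.9 yaw now 4.9 q7 -0.53
go [  0.8 -40.7 147.5] spin 4.9 yaw now 4.9 q7 -0.53
```

Call:
jog_arm --pt "0 -39 45 0 100" --pt "0 -39 90 0 100" --pt "0 -39 90 0 100" --pt "0 -39 120 0 100" --pt "0 -39 140 0 100" --pt "0 -39 148 0 100" --pt "0 -39 148 0 100"

```text
t: 14.55
position: [0.4806, 0.4012, 0.0029]
eef_rot: [3.138, 0.007, 0.083]
force: [0.9, 0.5, 0.4]
opening: 1.004
```

Call:
jog_arm --pt "0 0 0 0 70" --pt "0 0 0 0 30" --pt "0 0 0 0 30" --pt "0 0 0 0 30" --pt "0 0 0 0 30"

```text
t: 15.05
position: [0.4815, 0.4014, 0.0046]
eef_rot: [3.139, 0.005, 0.083]
force: [-0.3, -1.4, 5.6]
opening: 0.558
```

Run:
```python
from h import *
c=cam('wrist')
cv2.imwrite('pics/w9.png',c[0][:,:,::-1])
go(.48,.403,.003,5)
```

```text
go [-1.3 -1.7  1.6] spin -0.2 yaw now 4.8 q7 -0.56
```

View pics/w9.png

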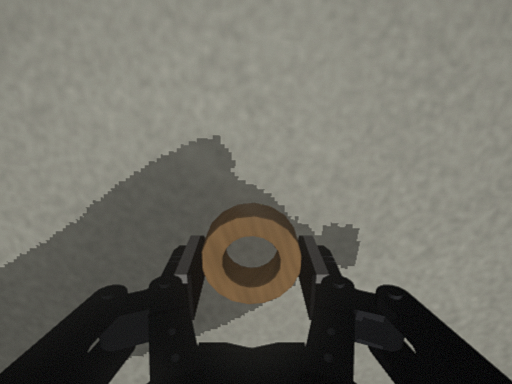

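Call:
jog_arm --pt "0 0 -50 0 30" --pt "0 0 -100 0 30" --pt "0 45 -150 0 30" --pt "0 100 -150 0 30" --pt "0 360 -150 0 30" --pt "0 360 -150 0 30" --pt "0 360 -150 0 30" --pt "0 360 -150 0 30"

```text
t: 15.9
position: [0.5055, 0.1194, 0.1554]
eef_rot: [3.139, 0.003, 0.083]
force: [0.7, -0.3, -0.9]
opening: 0.559
```

Run:
```python
from h import *
go(.48,-.33,.17,5)
```

```text
go [-62.9 445.7 -13.2] spin -0.2 yaw now 4.8 q7 -0.13
```

Call:
jog_arm --pt "-63 446 -13 0 30" --pt "-63 446 -13 0 30" --pt "-63 446 -13 0 30" --pt "-63 446 -13 0 30" --pt "-63 446 -13 0 30" --pt "-63 446 -13 0 30" --pt "-63 446 -13 0 30" --pt "-63 446 -13 0 30"

```text
t: 16.7
position: [0.4826, -0.2799, 0.169]
eef_rot: [3.138, 0.002, 0.084]
force: [1.9, 0.7, -0.9]
opening: 0.56
```

Call:
jog_arm --pt "-10 75 0 0 30" --pt "-10 75 0 0 30" --pt "-10 75 0 0 30" --pt "-10 75 0 0 30"

```text
t: 17.1
position: [0.4785, -0.3558, 0.1695]
eef_rot: [3.139, 0.002, 0.082]
force: [-0.0, 1.3, -0.6]
opening: 0.563
```

Run:
```python
from h import *
import pickle
c=cam('wrist');pickle.dump(c,open('w10.pkl','wb'))
cv2.imwrite('pics/w10.png',cv2.resize(c[0][:,:,::-1],(800,600),interpolation=cv2.INTER_CUBIC))
print(manip.get_state()['position'])
```

```text
[ 0.47907934 -0.35455193  0.16945322]
```

View pics/w10.png

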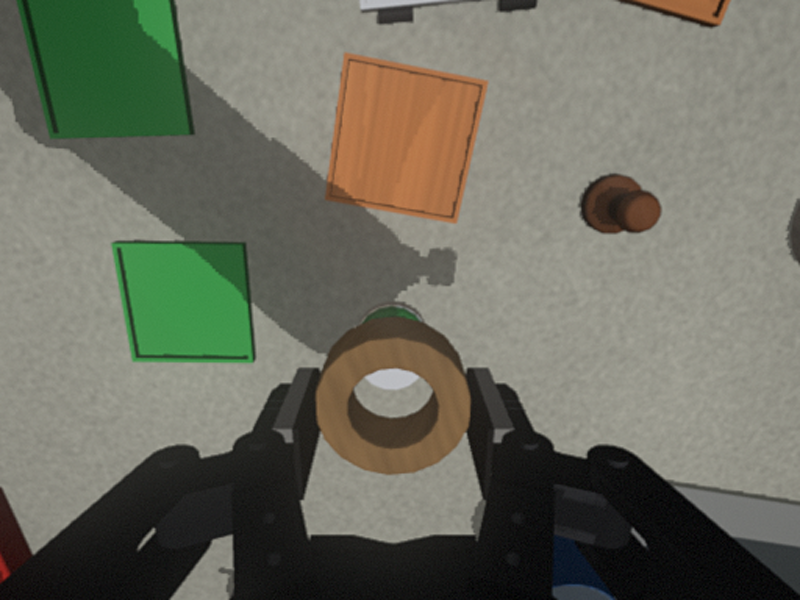

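Tape tray outer corners are (345,54), (487,80), (456,222), (327,199). The ring is held level.

Run:
```python
from h import *
import pickle
c=pickle.load(open('w10.pkl','rb'))
q=w(c,[[345,54],[487,80],[456,222],[327,199]],.008,1.5625)
print(q.round(4).tolist(),q.mean(0),[np.hypot(*(q[i]-q[i-1])).round(4) for i in range(4)])
m=q.mean(0)
go(*m,.07,5);go(*m,.010,5)
```

```text
[[0.4407, -0.2296], [0.525, -0.2366], [0.5172, -0.3215], [0.4336, -0.3137]] [ 0.47914405 -0.27534626] [np.float64(0.0844), np.float64(0.0845), np.float64(0.0853), np.float64(0.084)]
go [  6.9 -79.2  99.3] spin -0.2 yaw now 4.8 q7 0.78
go [  6.9 -79.3 159.3] spin -0.2 yaw now 4.8 q7 0.78
```

Call:
jog_arm --pt "7 -79 50 8 30" --pt "7 -79 95 10 30" --pt "7 -79 99 10 30" --pt "7 -79 120 10 30" --pt "7 -79 145 10 30" --pt "7 -79 156 10 30" --pt "7 -79 159 10 30" --pt "7 -79 159 10 30"

```text
t: 17.95
position: [0.4796, -0.2752, 0.0107]
eef_rot: [3.139, 0.001, -0.09]
force: [0.2, -0.2, -0.8]
opening: 0.557
```

Run:
```python
from h import *
go(.479,-.2755,.009,-5)
```

```text
go [-0.5  0.3  1.7] spin -0.1 yaw now -5.1 q7 0.57
```

Release the tape, then rise and go to the eraser. Its centre is about (0.4755,0.292), with the long axis at about 53°, so the jaw yaw is -37°.

Call:
jog_arm --pt "0 0 1.5 0 30" --pt "0 0 1.5 0 60" --pt "0 0 1.5 0 66" --pt "0 0 -2 0 72" --pt "0 0 -20 0 75" --pt "0 0 -60 0 75" --pt "0 0 -110 0 60" --pt "0 0 -140 0 60"

```text
t: 18.75
position: [0.4803, -0.2756, 0.1544]
eef_rot: [3.138, -0.003, -0.09]
force: [0.6, -0.7, -0.1]
opening: 0.598
```

Run:
```python
from h import *
import pickle
c=cam('wrist');pickle.dump(c,open('w11.pkl','wb'))
t=cam('top')
a=np.hstack([c[0][:,:,::-1],cv2.resize(t[0][120:220,290:365,::-1],(288,384))])
cv2.imwrite('pics/w11.png',a)
go(.4755,.27,.13,-37)
```

```text
go [ -55.6 -543.8   22.2] spin 31.8 yaw now -5.2 q7 0.52
```

View pics/w11.png

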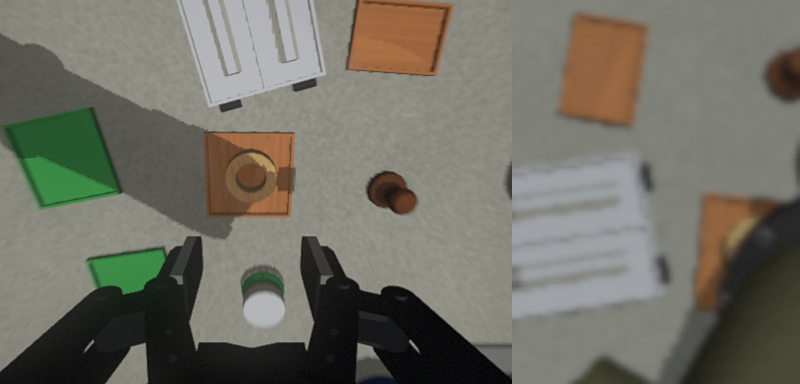

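The tape is flat in the middle of its tray, and the jar and stamp are undisturbed. Eraser tray corners are (452,3), (437,75), (347,68), with the fourth just off the top of the image.

Run:
```python
from h import *
import pickle
c=pickle.load(open('w11.pkl','rb'))
q=w(c,[[452,3],[437,75],[347,68]],.008)
e=q[1]-q[2]; 
print(q.round(4).tolist(),'ctr',(q[0]+q[2])/2,np.hypot(*e),np.hypot(*(q[0]-q[1])),np.degrees(np.arctan2(e[1],e[0])),np.degrees(np.arctan2(*(q[0]-q[1])[::-1])))
# top, image colour fit on orange blob
t=cam('top');hsv=cv2.cvtColor(t[0],cv2.COLOR_RGB2HSV)
m=cv2.inRange(hsv,(5,110,60),(18,255,255));m[:, :290]=0;m[:,340:]=0;m[:110]=0;m[162:]=0
cs=max(cv2.findContours(m,0,2)[0],key=cv2.contourArea);b=cv2.boxPoints(cv2.minAreaRect(cs));qq=w(t,b,.008)
print(b,qq.round(4).tolist(),qq.mean(0),[np.hypot(*(qq[i]-qq[i-1])).round(4) for i in range(4)],np.degrees(np.arctan2(*(qq[1]-qq[0])[::-1])))
go(.4757,.27,.13,-36)
```

```text
[[0.6623, -0.1411], [0.6556, -0.1973], [0.575, -0.1842]] ctr [ 0.61866306 -0.16264471] 0.08169943178267436 0.056626310517927714 -9.238849357688602 83.19057135869059
[[301.973    149.16217 ]
 [306.24326  123.54056 ]
 [324.5676   126.594604]
 [320.29733  152.21622 ]] [[0.582, -0.1319], [0.6578, -0.1439], [0.6495, -0.1963], [0.5739, -0.1837]] [ 0.61577778 -0.16394371] [np.float64(0.0525), np.float64(0.0768), np.float64(0.053), np.float64(0.0766)] -9.049666408283194
go [ -54.1 -543.    20.8] spin 30.9 yaw now -5.1 q7 0.52
```

Call:
jog_arm --pt "-54 -543 20 31 60" --pt "-54 -543 20 31 60" --pt "-54 -543 20 31 60" --pt "-54 -543 20 31 60" --pt "-54 -543 20 31 60" --pt "-54 -543 20 31 60" --pt "-54 -543 20 31 60" --pt "-54 -543 20 31 60"

```text
t: 19.7
position: [0.4757, 0.1265, 0.1352]
eef_rot: [3.139, -0.005, -0.631]
force: [0.9, -0.5, -0.1]
opening: 0.604
```

Run:
```python
from h import *
go(.4757,.292,.13,-36);go(.4757,.292,.0035,-36)
```

```text
go [ -97.7 -133.6    4.3] spin -0.1 yaw now -36.1 q7 -0.71
go [ -98.3 -134.   130.8] spin -0.1 yaw now -36.1 q7 -0.71
```

Call:
jog_arm --pt "-98 -134 30 0 60" --pt "-98 -134 50 0 60" --pt "-98 -134 70 0 60" --pt "-98 -134 80 0 60" --pt "-98 -134 95 0 60" --pt "-98 -134 115 0 60" --pt "-98 -134 128 0 60" --pt "-98 -134 130.5 0 60"

```text
t: 20.5
position: [0.4746, 0.2908, 0.0017]
eef_rot: [3.135, -0.004, -0.631]
force: [-0.9, 0.1, 0.5]
opening: 0.6
```

Run:
```python
from h import *
import pickle
c=cam('wrist')
cv2.imwrite('pics/w12.png',c[0][:,:,::-1])
go(.4757,.292,.0035,-36)
```

```text
go [-0.2 -1.2 -1.1] spin -0.2 yaw now -36.2 q7 -0.92
```

View pics/w12.png

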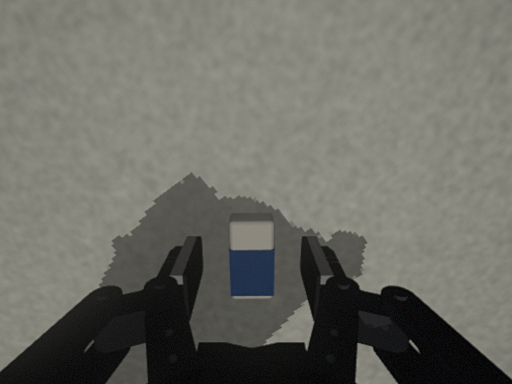

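The eraser is square and centred between the pads. Close and lift.

Call:
jog_arm --pt "0 0 -2 0 30" --pt "0 0 -2 0 0" --pt "0 0 -2 0 0" --pt "0 0 -2 0 0" --pt "0 0 -2 0 0" --pt "0 0 -2 0 0" --pt "0 0 -40 0 0" --pt "0 0 -90 0 0"

```text
t: 21.35
position: [0.4737, 0.2908, 0.0918]
eef_rot: [3.132, -0.003, -0.632]
force: [1.1, 0.3, -0.0]
opening: 0.246
```

Run:
```python
from h import *
go(.48,.2,.15,-36)
go(.6185,-.162,.15,-99)
```

```text
go [ 58.9  70.2 -57.3] spin -0.2 yaw now -36.2 q7 -0.97
go [384.4 280.6 -54.4] spin 62.8 yaw now -36.2 q7 -0.97
```

Call:
jog_arm --pt "10 20 -54 0 0" --pt "384 281 -54 63 0" --pt "384 281 -54 63 0" --pt "384 281 -54 63 0" --pt "384 281 -54 63 0" --pt "384 281 -54 63 0" --pt "384 281 -54 63 0" --pt "384 281 -54 63 0"

```text
t: 22.15
position: [0.5835, -0.0606, 0.1475]
eef_rot: [3.14, -0.009, -1.687]
force: [0.6, 0.7, -0.6]
opening: 0.243
```

Run:
```python
from h import *
go(.6185,-.162,.06,-99)
go(.6185,-.162,.008,-99)
```

```text
go [ 95.9 -46.7  88.3] spin 2.3 yaw now -96.7 q7 -1.21
go [ 95.4 -46.8 140.3] spin 2.3 yaw now -96.7 q7 -1.21
```

Call:
jog_arm --pt "48 -24 20 2.3 0" --pt "95.5 -47 50 2.3 0" --pt "95.5 -47 88 2.3 0" --pt "95.5 -47 88 2.3 0" --pt "95.5 -47 110 2.3 0" --pt "95.5 -47 126 2.3 0" --pt "95.5 -47 132 2.3 0" --pt "95.5 -47 132 2.3 0"

```text
t: 22.95
position: [0.6186, -0.1611, 0.0162]
eef_rot: [3.139, -0.009, -1.726]
force: [-0.8, -0.5, -0.1]
opening: 0.249
```

Run:
```python
from h import *
go(.6185,-.162,.008,-99)
```

```text
go [ 0.9 -0.1  8.2] spin 0.1 yaw now -98.9 q7 -1.02
```

Call:
jog_arm --pt "1 0 5 0 0" --pt "1 0 8 0 0" --pt "1 0 8 0 0" --pt "1 0 8 0 0"

```text
t: 23.35
position: [0.6188, -0.1621, 0.0086]
eef_rot: [3.14, -0.009, -1.726]
force: [0.2, -0.1, 1.7]
opening: 0.247
```

Call:
jog_arm --pt "0 0 0 0 30" --pt "0 0 0 0 35" --pt "0 0 -3 0 40" --pt "0 0 -20 0 60" --pt "0 0 -60 0 60" --pt "0 0 -110 0 60" --pt "0 0 -150 0 60" --pt "0 0 -150 0 60"

```text
t: 24.15
position: [0.6218, -0.1628, 0.1651]
eef_rot: [-3.133, -0.01, -1.727]
force: [0.4, -1.0, -0.3]
opening: 0.604
```

Run:
```python
from h import *
c=cam('wrist');s=cam('scene')
a=np.vstack([cv2.resize(s[0][130:270,100:360,::-1],(520,280),interpolation=cv2.INTER_CUBIC),cv2.resize(c[0][:,:,::-1],(520,320))])
cv2.imwrite('pics/f.png',a)
```

```text
(no output)
```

View pics/f.png

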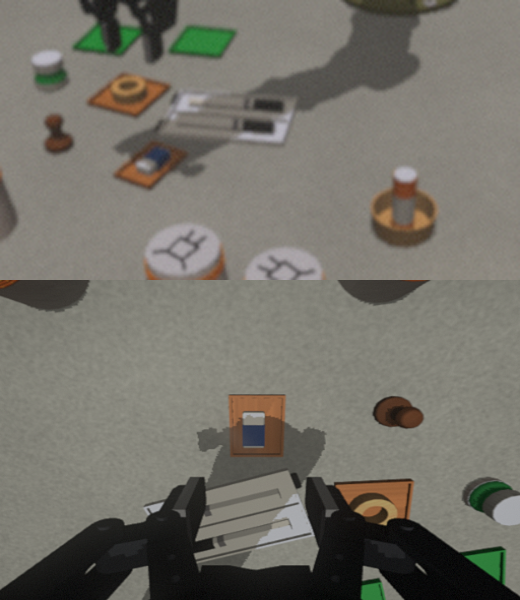

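All five are in place: the eraser flat in its tray, tape in its tray, both markers in their lanes and the glue upright in the tub. The jar stands as before and the gripper is clear, so I'm handing in.

Run:
```python
from cell import manip
print(manip.hand_in())
```

```text
the job is handed in; nothing more can be done
None
```

The craft table is cleared and the job is handed in, at about 24 s of the 122 s allowed. I did it in the order asked: both markers in the case, then the glue stick in the tub, the tape roll in the square tray and the eraser in the small tray.

- **Last check:** the final pictures, taken with the gripper clear, show the markers flat, one in each lane, and the glue stick upright in the tub. The tape and the eraser lie flat in their trays, and the jar was not touched and looks unmoved.
- **Disagreement:** the top camera read about 3–4 mm off from the wrist camera. I went by the wrist camera, and the grasps confirmed it. No check failed.

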